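# Set the bleed valve: catch bottle up, shut, back two turns, hold

### The job

Get the bleed valve on the bench ready: first stand the fallen catch bottle upright on its base in the middle of the round orange pad beside the valve and let go of it. Then turn the red wheel by its yellow handle clockwise until it is shut against its stop, and open it again by exactly two full turns; finish while still gripping the handle there, so that the setting cannot shift while the lock nut is tightened, and leave the tools and tins on the bench alone.

Things in the scene. Friction and masses are not known exactly. Their poses are not given: they have to be found in the camera images.
- catch_bottle: white rectangular bottle, yellow panels on its wide faces, blue cap, closed, about 180 g, lying on a wide face. Body 42 mm (its x) by 56 mm (y) by 118 mm (z), then neck and 32 mm cap up to 150 mm. Origin: centre of the base; z runs from base to cap, x square to the wide faces. At the start the cap points away from the robot within 35 degrees; its narrow sides (56 mm apart) are free to grip
- pad: round flat orange pad fixed to the bench beside the valve's outlet, 140 mm in diameter and 3 mm thick. Origin: centre of its underside, on the bench; it lies about 200 mm from the valve's axis
- valve_wheel (a joint): turn of the red wheel in rad: 0 = shut against its solid stop, growing as it opens, counter-clockwise seen from above (clockwise shuts), one turn = 6.283, up to four turns. Starts 0.25 to 0.9 of a turn open. Light friction (about 2 N at the handle), no spring: it stays where it is left
- hub (a point): point on the valve's upright turning axis in the wheel's plane, 106 mm above the bench. Wheel 126 mm across; rim bar 16 mm thick, its top at 114 mm; hub top at 121 mm. The brass outlet points along this frame's +y to the pad, the inlet pipe along -y. At joint value 0 the handle stands on this frame's +x side
- crank_handle: upright yellow handle on the wheel's rim, a round grip 22 mm in diameter, 56 mm tall, 55 mm from the wheel's axis; it revolves freely about its own upright axis, so it can be held and led round without turning the hand. Origin: centre of its foot, 115 mm above the bench; its top is at 171 mm
- handle_mid (a point): middle of the crank handle's grip, on its axis, 145 mm above the bench, the height to grip
- wrench: steel wrench lying on the bench, a bystander to be left alone. Its origin lies on its underside
- hammer: hammer lying on the bench, a bystander to be left alone. Its origin lies on its underside
- screwdriver: orange-handled screwdriver lying on the bench on the left, a bystander to be left alone. Its origin lies on its underside
- spray_can: blue-labelled spray can, 60 mm in diameter and 170 mm tall, a bystander to be left alone. Its origin lies on its underside
- grease_tin: squat grease tin with a red cap, 80 mm in diameter and 60 mm tall, a bystander to be left alone. Its origin lies on its underside
- socket: small steel wrench socket standing on end, 32 mm in diameter and 38 mm tall, a bystander to be left alone. Its origin lies on its underside
Mind the look-alikes: they are no part of the job. There is more than one size of the part that bears valve_wheel; the job needs the largest.

How it is judged (in metres and radians):
On the way, in this order (a step that is already met when the one before it is completed fails the run):
1. the catch bottle stands upright on the orange pad, let go (angle between catch_bottle's own z axis and vertical below 0.08 rad and horizontal distance between catch_bottle and pad below 0.05 m and height (world z) of catch_bottle below 0.008 m and linear speed of catch_bottle below 0.02 m/s and contact force between the fingers and catch_bottle below 0.05 N), for 0.2 s.
2. the wheel is shut against its stop (value of joint valve_wheel below 0.1 rad), for 0.1 s.
At the end, for the whole second after the job is handed in: Bottle upright (0.08 rad), at rest and let go, base centre within 50 mm of the pad centre; wheel still at two turns from its stop (12.57 rad, +-0.26 rad); fingers grip the crank handle with 4 N or more, TCP within 20 mm of its axis and 35 mm of its middle (all of step 1 and value of joint valve_wheel between 12.306 and 12.826 rad and not (velocity of joint valve_wheel above 0.05 rad/s) and not (velocity of joint valve_wheel below -0.05 rad/s) and contact force between the fingers and crank_handle above 4 N and horizontal distance between the grasp point and handle_mid below 0.02 m and distance between the grasp point and handle_mid below 0.035 m); the arm keeps its last pose, push and grip.
It fails at once if a tool or tin on the bench was pushed or knocked over (moved more than 30 mm) (distance of any of wrench, hammer, screwdriver, spray_can, grease_tin, socket from where it was at the start of the episode above 0.03 m).
It also fails if it takes over 72 s, if anything falls off the work surface, if the arm or the gripper's body presses on something with over 40 N, if the wrist force passes 120 N, or if a joint passes its speed limit or range.

### The arm

A 6-joint arm with a two-finger parallel gripper is mounted at the origin on the work surface. World frame = base frame: x ahead of the robot, y to its left, z up, the work surface at z = 0. Lengths are in mm, angles in rad, forces in N, time in s.
With the tool pointing down it reaches from about 375 to 900 mm from the base axis. Payload 3.1 kg.
Tool frame: the origin (TCP) lies between the finger pads, 19 mm behind the fingertips; this is the grasp point; z points along the fingers, y is the line along which they close (so a half turn about z gives the same grasp; the last joint's range is limited). The gripper opens to 85 mm and grips with 20 to 120 N. Pads are 22 mm wide; open, the fingers measure 114 mm over their backs; the gripper's body (76 mm by 85 mm) begins 54 mm behind the grasp point. The pads swing forward as they close: fully open they stand 13 mm farther back than shut.
Start: joints at [0.951, 0.527, 1.433, -0, 1.181, -0.178], TCP at [267.188, 564.985, 250.01] pointing down, gripper open.
Joint ranges: [-3.08, 3.08], [-0.75, 2.2], [0.22, 2.44], [-1.43, 4.57], [0, 2.65], [-2.85, 2.85]. Speed limits (rad/s): [2.79, 2.79, 3.14, 3.14, 3.14, 3.14].

### API

Orientations are given as a unit quaternion [w, x, y, z].
In Python, from workcell import env gives the robot as it stands. The module is installed in compiled form; this text tells all that it offers. Calls block until the motion is done:
- env.move_to(position, orientation): joint-space move of the TCP to a pose.
- env.move_l(position, frame=None, speed=150, f_stop=None): straight line of the TCP; frame=None keeps the orientation; speed is the mean speed in mm/s. With f_stop (N) it stops when the force on the tool has changed by that much, and returns True; else False.
- env.set_joints(angles): joint-space move.
- env.gripper_open() and env.grasp(grip_force=None): open the fingers fully, or close them until they stop; grip_force is the grip in N (None keeps the last).
- env.sleep(seconds).
- env.inverse_kinematics(position, orientation): joint angles nearest the present ones, or None.
- env.get_state(): the state.
- env.get_image(name): name is "scene" or "side" or "wrist"; returns a dict with "color" (420x560x3 uint8, blue, green, red), "fx", "fy", "cx", "cy" (pixels), "R" (3x3) and "t" (3): a world point X has camera coordinates R X + t; the wrist camera has in their place "hand_eye" (4x4, takes a point from camera to tool coordinates, whose origin is the TCP and whose axes are the flange's). Camera axes: x right, y down, z forward; pixel columns grow to the right and rows downward; lengths in mm; the calibration is good to about 2 mm. A picture is of the moment at which its call begins: read the wrist's pose just before it. There is no depth.
A pose or a line that the arm cannot do raises env.IKError and nothing moves.
- env.job_done(): hands the job in; it is judged then, once.
The state is a dict: "t": time; "joint_pos": joint angles; "qvel": joint speeds; "joint_efforts": joint torques, N m; "tcp_pos": TCP position; "orientation": TCP orientation; "contact_force": force on the tool from outside, world axes, zero at the start; "torque": the same for the moment, N m; "finger_gap": finger opening in mm; "finger_force": force on a finger pad.
Only numpy, scipy, OpenCV 4.12 (cv2) and the standard library are available. Lean on these libraries where they do the work, as an engineer would, in place of code of your own. Each camera call takes 0.05 s, during which the arm holds its last target. There are 200 camera calls.

## Working session

There is one attempt and no reset: what is moved stays moved. The work goes in short steps, each a Python script; the robot and the scene stay as the last script left them, time stands still between calls to the robot, and variables do not carry over. Pictures are saved under pics/ and viewed, at most 10 in all, crops included, and the job is handed in when it is done.

```bash
mkdir -p pics; python3 - <<'E'
from workcell import env
import cv2
s=env.get_state();print(s['t'],s['tcp_pos'],s['orientation'])
for n in ("scene","side"):
    i=env.get_image(n);cv2.imwrite(f"pics/{n}0.png",i["color"]);print(n,i["fx"],i["fy"],i["cx"],i["cy"],i["R"],i["t"])
i=env.get_image("wrist");print(i["hand_eye"],i["fx"])
E
```

```text
0.0 [266.80065607 564.43500192 249.03803012] [-4.04421130e-04  2.19095810e-01  9.75702739e-01 -1.01340967e-03]
scene 486.0367846579334 486.0367846579334 283.7614055781638 220.28778316987973 [[-0.36975537  0.92911505  0.00511779]
 [ 0.57656116  0.23376363 -0.7828996 ]
 [-0.72860016 -0.28653061 -0.62212701]] [ 260.04982208 -208.48823757 1888.30096498]
side 393.9595831231912 393.9595831231912 266.111308716049 215.79437611648476 [[ 0.82938292 -0.55866795  0.00375447]
 [-0.4014148  -0.60057642 -0.69150135]
 [ 0.38857449  0.57201231 -0.72236541]] [-485.6513575   237.94023892 1388.66896767]
[[ 4.10166836e-04 -9.65773405e-01 -2.59386895e-01  6.67364832e+01]
 [ 9.99999805e-01  5.18241545e-04 -3.48271820e-04 -1.00708675e-01]
 [ 4.70776727e-04 -2.59386701e-01  9.65773430e-01 -1.24116239e+02]
 [ 0.00000000e+00  0.00000000e+00  0.00000000e+00  1.00000000e+00]] 337.8806977444551
```

```bash
python3 - <<'E'
import cv2,numpy as np
a=cv2.imread("pics/scene0.png");b=cv2.imread("pics/side0.png")
cv2.imwrite("pics/a.png",cv2.resize(a,(800,600),interpolation=cv2.INTER_CUBIC))
cv2.imwrite("pics/b.png",cv2.resize(b,(800,600),interpolation=cv2.INTER_CUBIC))
E
```

```text
(no output)
```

View pics/a.png

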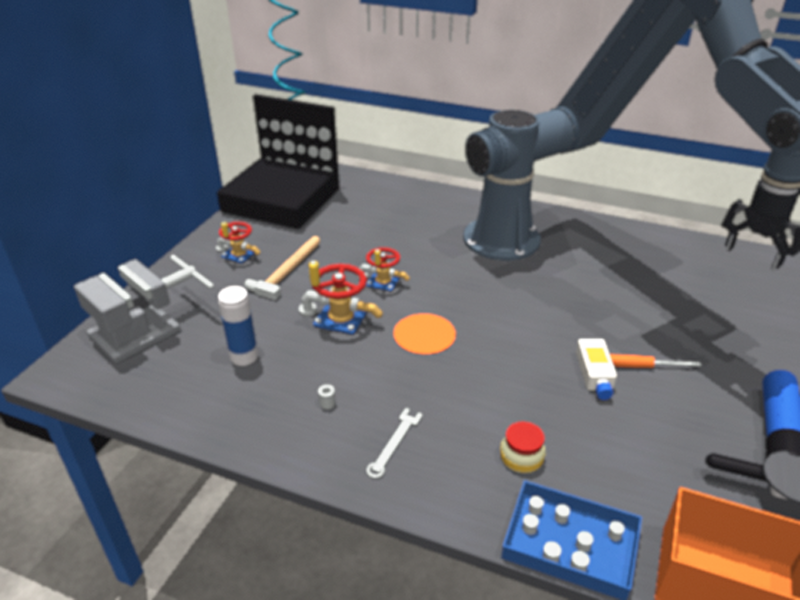

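View pics/b.png

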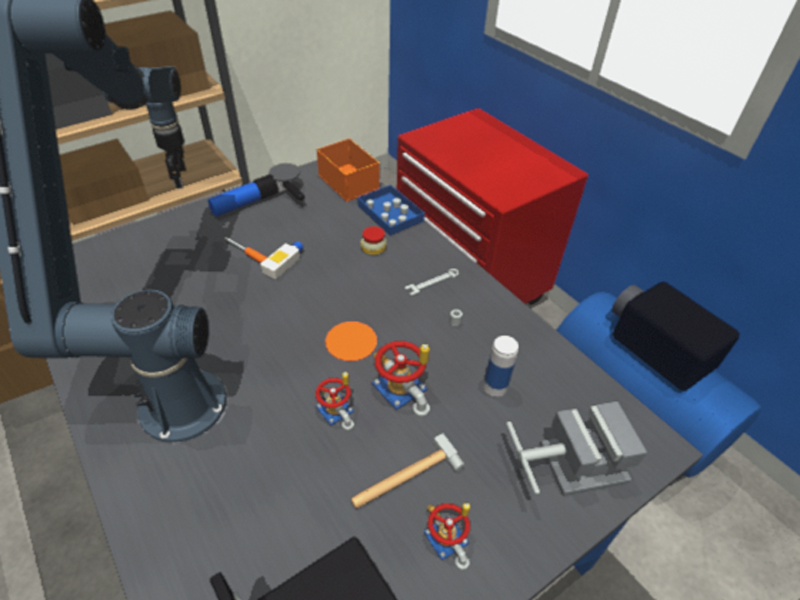

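The scene shows three valves (scene picture): (340,290), (382,262) and (236,238). The first is clearly the largest and has the pad (425,333) beside its outlet. The bottle is at (597,368) and touches or nearly touches the screwdriver's handle. I'll check both in enlarged crops.

```bash
python3 - <<'E'
import cv2,numpy as np
a=cv2.imread("pics/scene0.png");b=cv2.imread("pics/side0.png")
def t(im,x,y,w,h,W,H):
    c=cv2.resize(im[y:y+h,x:x+w],(W,H),interpolation=cv2.INTER_CUBIC);return c
# 5x scale, tiles 400x300 -> 80x60
T=[[t(a,200,178,80,60,400,300),t(b,255,228,80,60,400,300)],[t(a,395,230,80,60,400,300),t(b,170,155,80,60,400,300)]]
cv2.imwrite("pics/c.png",np.vstack([np.hstack(r) for r in T]))
# pad ellipse centroid
for im in(a,b):
    h=cv2.cvtColor(im,cv2.COLOR_BGR2HSV);m=cv2.inRange(h,(5,150,150),(20,255,255))
    n,l,s,c=cv2.connectedComponentsWithStats(m)
    print([(s[i].tolist(),c[i].round(1).tolist()) for i in range(1,n) if s[i][4]>200])
E
```

```text
[([276, 220, 43, 28, 942], [296.9, 233.4]), ([428, 248, 30, 9, 209], [442.7, 252.2]), ([459, 341, 101, 79, 6000], [510.0, 385.9])]
[([228, 225, 36, 28, 781], [245.4, 238.3])]
```

View pics/c.png

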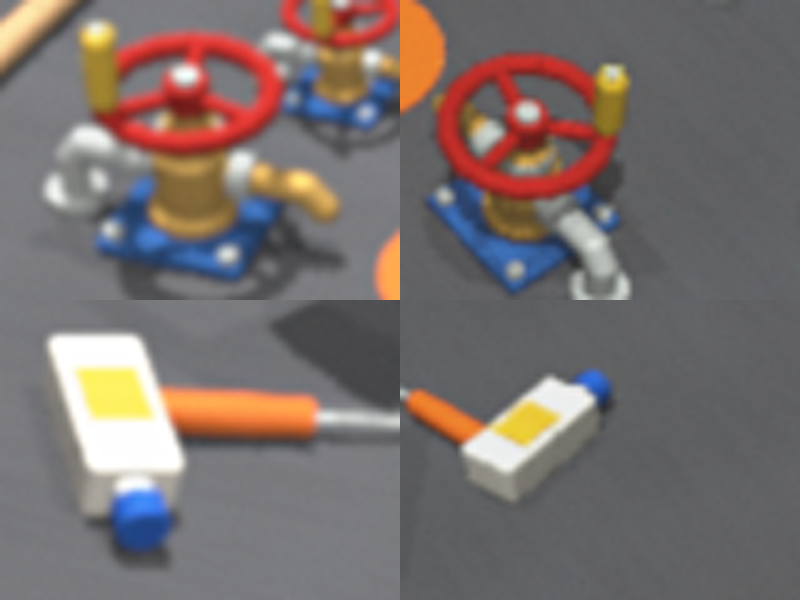

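The crops confirm the large valve: handle top at scene tile (97,32), hub cap at (184,76). The bottle's top face corners are clear in both views. The screwdriver handle's end is near the narrow side of the bottle. Next I'll triangulate.

```bash
cat > h.py <<'E'
import numpy as np
from scipy.spatial.transform import Rotation as Rot
C={"scene":(486.0367846579334,283.7614055781638,220.28778316987973,np.array([[-0.36975537,0.92911505,0.00511779],[0.57656116,0.23376363,-0.7828996],[-0.72860016,-0.28653061,-0.62212701]]),np.array([260.04982208,-208.48823757,1888.30096498])),
"side":(393.9595831231912,266.111308716049,215.79437611648476,np.array([[0.82938292,-0.55866795,0.00375447],[-0.4014148,-0.60057642,-0.69150135],[0.38857449,0.57201231,-0.72236541]]),np.array([-485.6513575,237.94023892,1388.66896767]))}
def plane(n,u,v,z):
    f,cx,cy,R,t=C[n];d=R.T@np.array([(u-cx)/f,(v-cy)/f,1]);o=-R.T@t
    return o+d*(z-o[2])/d[2]
def proj(n,X):
    f,cx,cy,R,t=C[n];c=R@np.array(X)+t;return c[0]/c[2]*f+cx,c[1]/c[2]*f+cy
def quat(yaw,tilt=None):  # tool down, tool y along yaw+90deg-ish: x axis=(cos,sin,0), z=-z
    x=np.array([np.cos(yaw),np.sin(yaw),0]);z=np.array([0,0,-1.]);y=np.cross(z,x)
    return wq(np.c_[x,y,z])
def wq(M):
    q=Rot.from_matrix(M).as_quat();return [q[3],q[0],q[1],q[2]]
def q2m(q): return Rot.from_quat([q[1],q[2],q[3],q[0]]).as_matrix()
E
python3 - <<'E'
from h import *
np.set_printoptions(precision=1,suppress=True)
def T(n,u,v,z,ox,oy): return plane(n,(u+.5)/5-.5+ox,(v+.5)/5-.5+oy,z)
print("hub",T("scene",184,74,121,200,178),T("side",127,109,121,255,228))
print("htop",T("scene",97,32,171,200,178),T("side",211,73,171,255,228))
print("pad",plane("scene",296.9,233.4,3),plane("side",245.4,238.3,3))
for n,P,o in(("scene",[(50,41),(135,36),(183,165),(88,175)],(395,230)),("side",[(65,145),(155,77),(198,110),(115,172)],(170,155))):
    for p in P: print(n,T(n,*p,42,*o))
print("sd handle",T("scene",170,88,15,395,230),T("scene",168,130,8,395,230),T("scene",312,115,15,395,230))
print("sd side",T("side",85,135,15,170,155),T("side",20,98,15,170,155))
for nm,p in dict(socket=(228,278),can=(168,250),wr1=(289,290),wr2=(264,328),ham1=(180,202),ham2=(222,168),v2=(267,195),tin=(366,320)).items():print(nm,plane("scene",*p,0))
E
```

```text
hub [ 475.2 -252.9  121. ] [ 473.5 -250.2  121. ]
htop [ 518.  -287.9  171. ] [ 512.6 -288.3  171. ]
pad [459.8 -51.4   3. ] [451.6 -54.7   3. ]
scene [399.2 277.9  42. ]
scene [374.8 325.6  42. ]
scene [480.8 370.2  42. ]
scene [509.8 320.6  42. ]
side [374. 328.  42.]
side [480.4 366.4  42. ]
side [490.8 305.3  42. ]
side [394.2 273.2  42. ]
sd handle [382.8 353.1  15. ] [413.8 357.9   8. ] [375.4 437.2  15. ]
sd side [404.5 360.2  15. ] [378.1 438.3  15. ]
socket [ 720.2 -167.6    0. ]
can [ 681.2 -394.6    0. ]
wr1 [698.2  13.9   0. ]
wr2 [848.6   2.3   0. ]
ham1 [ 450.  -491.8    0. ]
ham2 [ 197.3 -457.9   -0. ]
v2 [ 296.6 -226.3    0. ]
tin [722.8 243.1  -0. ]
```

```bash
cat >> h.py <<'E'
YAW=np.deg2rad(22);BASE=np.array([386,301,0.]);A=np.array([np.cos(YAW),np.sin(YAW),0])
PAD=np.array([456,-53,3.]);S=80
Z=np.array([0,0,1.])
def Rpick(t,flip=1):
    z=-np.cos(t)*Z-np.sin(t)*A; y=np.cross(Z,A)*flip
    return np.c_[np.cross(y,z),y,z]
def Rplace(t,psi,flip=1):
    a=np.array([np.cos(psi),np.sin(psi),0]);z=np.cos(t)*a-np.sin(t)*Z;y=np.cross(Z,a)*flip
    return np.c_[np.cross(y,z),y,z]
E
python3 - <<'E'
from h import *
from workcell import env
np.set_printoptions(precision=2,suppress=True)
ik=lambda p,R: env.inverse_kinematics(list(p),wq(R))
for t in (0,15,30,40):
  for fl in (1,-1):
    t_=np.deg2rad(t);P=BASE+S*A+[0,0,26]
    q=ik(P,Rpick(t_,fl));print("pick",t,fl,None if q is None else np.array(q))
    for psi in (60,40,20,0,-20,-40,-60,-80):
      ps=np.deg2rad(psi);R=Rplace(t_,ps,fl);P=PAD+[0,0,S]
      L=[ik(P+d,R) for d in ([0,0,0],[0,0,120],-70*R[:,2])]
      if all(l is not None for l in L): print("  place",t,fl,psi,np.array(L[0]))
E
```

```text
pick 0 1 [ 0.43  0.79  1.72 -0.    0.63 -1.53]
  place 0 1 60 [-1.01  1.24  1.97  1.09  1.54  1.52]
  place 0 1 40 [-1.1   1.36  2.19  1.36  1.48  1.18]
pick 0 -1 [ 0.43  0.79  1.72 -0.    0.63  1.61]
  place 0 -1 60 [-1.01  1.24  1.97  1.09  1.54 -1.62]
  place 0 -1 40 [-1.1   1.36  2.19  1.36  1.48 -1.96]
pick 15 1 [ 0.42  0.86  1.54  0.01  1.01 -1.54]
  place 15 1 60 [-0.99  1.08  2.03  1.1   1.32  1.59]
  place 15 1 40 [-1.07  1.19  2.26  1.46  1.26  1.25]
  place 15 1 -60 [0.2  1.14 2.18 4.35 1.37 1.75]
pick 15 -1 [0.42 0.86 1.54 0.01 1.01 1.6 ]
  place 15 -1 60 [-0.99  1.08  2.03  1.1   1.32 -1.55]
  place 15 -1 40 [-1.07  1.19  2.26  1.46  1.26 -1.89]
  place 15 -1 -60 [ 0.2   1.14  2.18  4.35  1.37 -1.39]
pick 30 1 [ 0.42  0.95  1.35  0.02  1.36 -1.55]
  place 30 1 60 [-0.93  0.93  2.08  1.1   1.1   1.71]
  place 30 1 40 [-0.98  1.    2.29  1.55  1.04  1.4 ]
  place 30 1 -60 [0.13 0.97 2.22 4.3  1.06 1.62]
pick 30 -1 [0.42 0.95 1.35 0.02 1.36 1.6 ]
  place 30 -1 60 [-0.93  0.93  2.08  1.1   1.1  -1.43]
  place 30 -1 40 [-0.98  1.    2.29  1.55  1.04 -1.74]
  place 30 -1 -60 [ 0.13  0.97  2.22  4.3   1.06 -1.53]
pick 40 1 [ 0.42  1.03  1.23  0.02  1.58 -1.55]
  place 40 1 60 [-0.86  0.84  2.09  1.08  0.96  1.82]
  place 40 1 40 [-0.9   0.87  2.28  1.56  0.87  1.55]
  place 40 1 -80 [ 0.11  0.83  2.03 -1.41  0.89  1.21]
pick 40 -1 [0.42 1.03 1.23 0.02 1.58 1.6 ]
  place 40 -1 60 [-0.86  0.84  2.09  1.08  0.96 -1.32]
  place 40 -1 40 [-0.9   0.87  2.28  1.56  0.87 -1.59]
  place 40 -1 -80 [ 0.11  0.83  2.03 -1.41  0.89 -1.93]
```

```bash
python3 - <<'E'
from h import *
from workcell import env
np.set_printoptions(precision=2,suppress=True)
ik=lambda p,R: env.inverse_kinematics(list(p),wq(R))
for t in (25,32,38):
    t_=np.deg2rad(t)
    for psi in range(-60,-181,-10):
      ps=np.deg2rad(psi);R=Rplace(t_,ps,1);P=PAD+[0,0,S]
      L=[ik(P+d,R) for d in ([0,0,0],[0,0,100],-70*R[:,2],-110*R[:,2]+100*Z)]
      if L[0] is not None: print(t,psi,[l is not None for l in L],np.array(L[0]))
E
```

```text
25 -60 [True, True, True, False] [0.16 1.02 2.21 4.31 1.17 1.67]
25 -90 [True, True, True, True] [ 0.19  0.97  1.89 -1.27  1.2   1.27]
25 -100 [True, True, True, True] [ 0.16  0.97  1.79 -1.1   1.29  1.2 ]
25 -110 [True, True, True, True] [ 0.13  0.98  1.7  -0.96  1.38  1.15]
25 -120 [True, True, True, True] [ 0.09  0.99  1.61 -0.84  1.48  1.14]
25 -130 [True, True, True, True] [ 0.05  1.01  1.54 -0.73  1.57  1.14]
25 -140 [True, True, True, True] [-0.    1.02  1.47 -0.63  1.66  1.17]
25 -150 [True, True, True, True] [-0.06  1.04  1.41 -0.53  1.73  1.21]
25 -160 [True, True, True, True] [-0.11  1.05  1.37 -0.43  1.8   1.26]
25 -170 [True, True, True, True] [-0.17  1.05  1.34 -0.33  1.85  1.33]
25 -180 [True, True, True, True] [-0.23  1.06  1.32 -0.22  1.88  1.4 ]
32 -60 [True, True, True, True] [0.12 0.94 2.22 4.29 1.02 1.59]
32 -90 [True, True, True, True] [ 0.15  0.9   1.91 -1.24  1.09  1.21]
32 -100 [True, True, True, True] [ 0.13  0.91  1.82 -1.06  1.18  1.15]
32 -110 [True, True, True, True] [ 0.11  0.92  1.73 -0.92  1.27  1.11]
32 -120 [True, True, True, True] [ 0.07  0.94  1.6
[... 589 characters left out ...]
True, True, True, True] [ 0.12  0.85  1.93 -1.2   0.99  1.15]
38 -100 [True, True, True, True] [ 0.1   0.86  1.84 -1.03  1.09  1.09]
38 -110 [True, True, True, True] [ 0.08  0.87  1.76 -0.89  1.18  1.07]
38 -120 [True, True, True, True] [ 0.05  0.89  1.68 -0.77  1.28  1.08]
38 -130 [True, True, True, True] [ 0.01  0.9   1.62 -0.66  1.37  1.1 ]
38 -140 [True, True, True, True] [-0.04  0.92  1.56 -0.56  1.45  1.14]
38 -150 [True, True, True, True] [-0.08  0.93  1.51 -0.47  1.52  1.19]
38 -160 [True, True, True, True] [-0.14  0.94  1.47 -0.38  1.58  1.25]
38 -170 [True, True, True, True] [-0.19  0.95  1.44 -0.28  1.63  1.32]
38 -180 [True, True, True, True] [-0.24  0.95  1.42 -0.19  1.66  1.4 ]
```

```bash
python3 - <<'E'
from h import *
from workcell import env
import cv2
t=np.deg2rad(30);R=Rpick(t);q=wq(R);P=BASE+S*A+[0,0,28]
env.move_to(list(P-120*R[:,2]),q)
i=env.get_image("wrist")
print(env.move_l(list(P),speed=120,f_stop=15))
s=env.get_state();print(s['tcp_pos'],P)
j=env.get_image("scene")
env.grasp(40)
s=env.get_state();print(s['t'],s['finger_gap'],s['finger_force'],s['contact_force'],s['tcp_pos'])
k=env.get_image("scene")
c=lambda m:cv2.resize(m["color"][180:330,360:560],(400,300),interpolation=cv2.INTER_CUBIC)
cv2.imwrite("pics/d.png",np.vstack([cv2.resize(i["color"],(400,300)),c(k)]))
E
```

```text
False
[461.01806677 331.37549211  28.55972156] [460.17470837 330.96852747  28.        ]
3.0917 55.34065306129152 44.303659200668335 [1.93645024 0.57323302 3.392685  ] [461.01617426 331.49480702  28.64340592]
```

View pics/d.png

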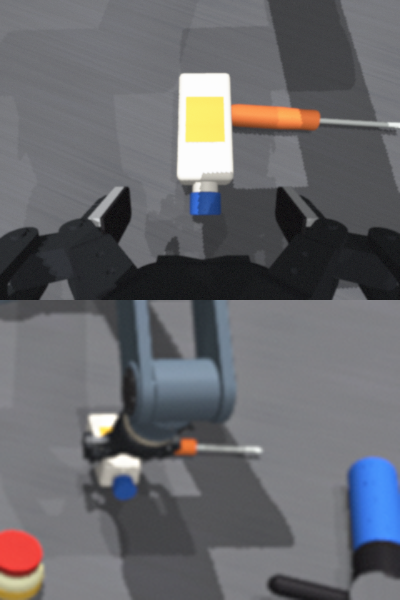

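The gripper holds the bottle across its narrow sides (gap 55 mm), with the screwdriver clear of the fingers. Next: lift, swing and place.

```bash
python3 - <<'E'
from h import *
from workcell import env
import cv2
t=np.deg2rad(30);R=Rplace(t,np.deg2rad(-130));P=PAD+[0,0,S]
s=env.get_state();p=s['tcp_pos']
env.move_l([p[0],p[1],190],speed=150)
env.move_to(list(P+[0,0,90]),wq(R))
print(env.get_state()['finger_gap'])
env.move_l(list(P+[0,0,15]),speed=100)
j=env.get_image("scene");k=env.get_image("side")
print(env.move_l(list(P+[0,0,-6]),speed=25,f_stop=4))
s=env.get_state();print(s['t'],s['finger_gap'],s['finger_force'],s['contact_force'],s['tcp_pos'],P)
l=env.get_image("scene");m=env.get_image("side")
T=lambda im,x,y:cv2.resize(im["color"][y:y+90,x:x+120],(400,300),interpolation=cv2.INTER_CUBIC)
cv2.imwrite("pics/e.png",np.vstack([np.hstack([T(j,230,165),T(k,185,170)]),np.hstack([T(l,230,165),T(m,185,170)])]))
E
```

```text
55.328842855109365
True
8.0583 55.67545949958062 44.09080982208252 [ 1.65543319 -0.21571476  3.29972057] [456.08781766 -53.23446414  89.48814625] [456. -53.  83.]
```

View pics/e.png

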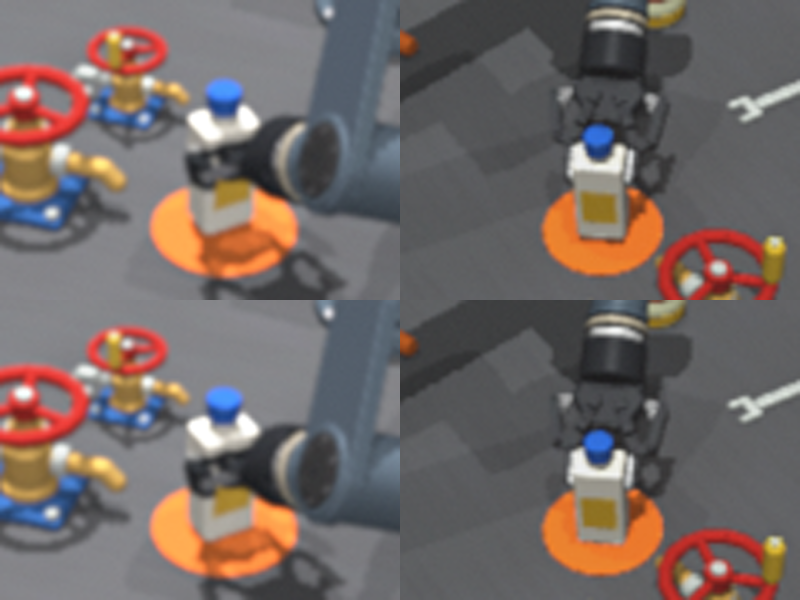

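The bottle hangs over the pad, slightly tilted, with its base edge touching near the pad's middle. I'll press it down gently so it sits flat, then release.

```bash
python3 - <<'E'
from h import *
from workcell import env
import cv2
p=env.get_state()['tcp_pos']
print(env.move_l([p[0],p[1],p[2]-7],speed=20,f_stop=15))
s=env.get_state();print(s['t'],s['contact_force'],s['torque'],s['tcp_pos'])
j=env.get_image("scene");k=env.get_image("side")
T=lambda im,x,y:cv2.resize(im["color"][y:y+90,x:x+120],(400,300),interpolation=cv2.INTER_CUBIC)
cv2.imwrite("pics/f.png",np.hstack([T(j,230,165),T(k,185,170)]))
E
```

```text
True
8.3917 [0.92578096 0.21676609 3.84136518] [ 0.24933172 -0.07042281 -0.03485716] [455.97948223 -53.47980503  89.48574323]
```

View pics/f.png

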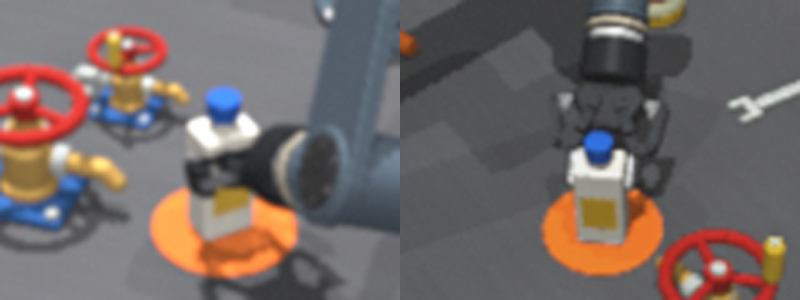

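```bash
python3 - <<'E'
from h import *
from workcell import env
import cv2
env.gripper_open();env.sleep(0.2)
s=env.get_state();R=q2m(s['orientation']);p=np.array(s['tcp_pos'])
env.move_l(list(p-110*R[:,2]),speed=120)
p=env.get_state()['tcp_pos'];print(env.get_state()['t'])
j=env.get_image("scene");k=env.get_image("side")
T=lambda im,x,y:cv2.resize(im["color"][y:y+90,x:x+120],(400,300),interpolation=cv2.INTER_CUBIC)
cv2.imwrite("pics/g.png",np.vstack([np.hstack([T(j,230,165),T(k,185,170)]),np.hstack([T(j,175,165),T(k,235,205)])]))
for n,o in (("scene",(230,165)),("side",(185,170))):
    print(n,[((np.array(proj(n,[PAD[0],PAD[1],z]))-o)*400/120).round() for z in (3,153)])
E
```

```text
10.1667
scene [array([223., 225.]), array([226.,  99.])]
side [array([204., 225.]), array([199., 135.])]
```

View pics/g.png

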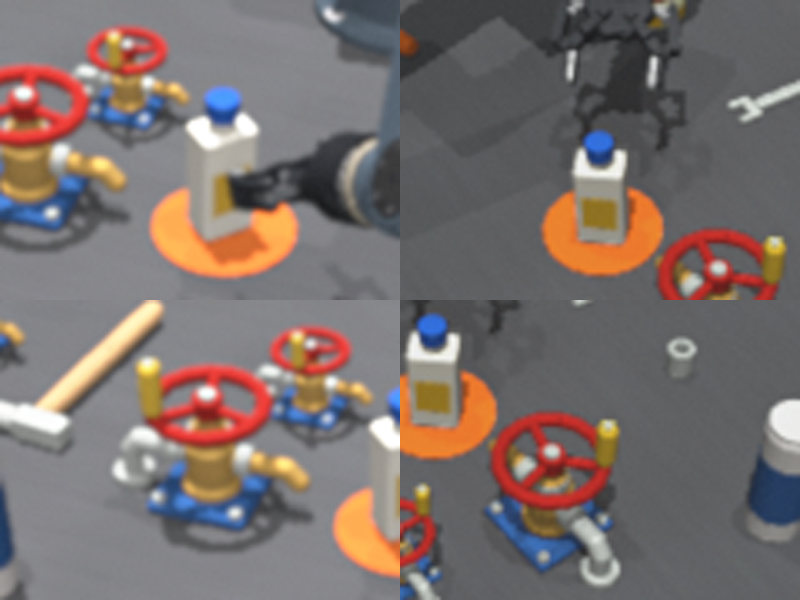

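The bottle stands upright near the pad's centre and the hand is clear of it. Now I'll go above the handle and check it with the wrist camera.

```bash
cat >> h.py <<'E'
HUB=np.array([474.3,-251.5]);HT=np.array([515.3,-288.1])
E
python3 - <<'E'
from h import *
from workcell import env
import cv2
p=env.get_state()['tcp_pos'];env.move_l([p[0],p[1],290],speed=200)
best=None
for y in range(-180,180,30):
    L=[env.inverse_kinematics([*(HUB+55*np.array([np.cos(a),np.sin(a)])),147],quat(np.deg2rad(y))) for a in np.arange(0,6.28,.4)]
    if all(l is not None for l in L):
        L=np.array(L);m=abs(L[:,5]).max();print(y,L[:,5].min().round(2),L[:,5].max().round(2),L[:,0].min().round(2),L[:,3].round(1).max())
        if best is None or m<best[0]: best=(m,y)
y=best[1];print(best)
env.move_to([HT[0],HT[1],270],quat(np.deg2rad(y)))
s=env.get_state();i=env.get_image("wrist");cv2.imwrite("pics/w.png",cv2.resize(i["color"],(800,600),interpolation=cv2.INTER_CUBIC))
np.savez("w.npz",p=s['tcp_pos'],R=q2m(s['orientation']),H=i["hand_eye"],K=[i["fx"],i["cx"],i["cy"]]);print(s['t'],s['tcp_pos'])
E
```

```text
-180 -2.37 -2.16 -0.8 -0.0
-90 2.34 2.55 -0.8 -0.0
-60 1.82 2.02 -0.8 -0.0
-30 1.29 1.5 -0.8 -0.0
0 0.77 0.98 -0.8 -0.0
30 0.25 0.45 -0.8 -0.0
60 -0.28 -0.07 -0.8 -0.0
90 -0.8 -0.59 -0.8 -0.0
120 -1.33 -1.12 -0.8 -0.0
150 -1.85 -1.64 -0.8 -0.0
(np.float64(0.2778923167840741), 60)
12.325 [ 515.16416971 -286.80796375  268.86281318]
```

View pics/w.png

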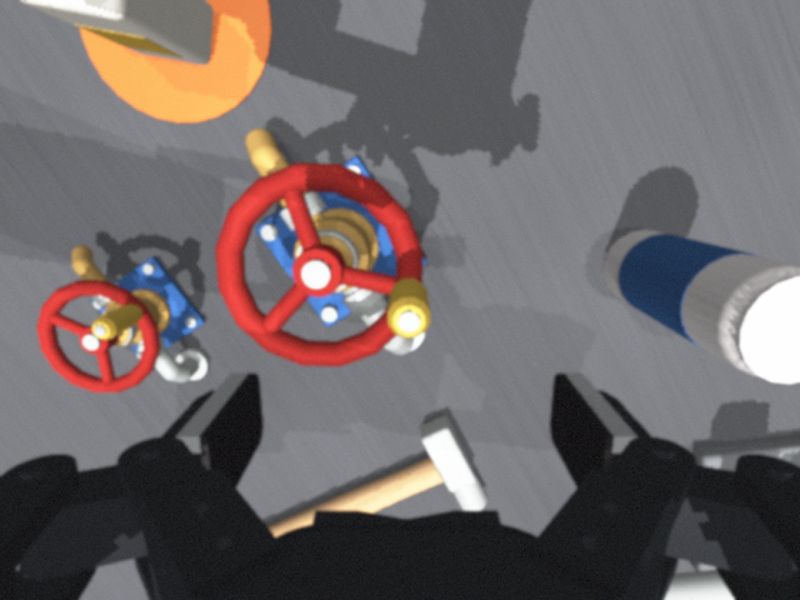

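The wrist view shows the handle's top at (408,321), the hub cap at (316,274) and the outlet elbow at (262,145).

```bash
python3 - <<'E'
from h import *
d=np.load("w.npz");f,cx,cy=d["K"]
def W(u,v,z):
    u,v=u*.7,v*.7;H=d["H"];r=d["R"]@(H[:3,:3]@np.array([(u-cx)/f,(v-cy)/f,1]));o=d["p"]+d["R"]@H[:3,3]
    return (o+r*(z-o[2])/r[2]).round(1)
h=W(316,274,121);t=W(408,321,171);print(h,t,np.hypot(*(t-h)[:2]),W(318,265,106),W(262,145,60))
E
```

```text
[ 472.8 -253.3  121. ] [ 512.5 -290.6  171. ] 54.47366336129782 [ 472.8 -250.6  106. ] [ 472.1 -167.9   60. ]
```

```bash
cat >> h.py <<'E'
HUB=np.array([473.2,-252.]);ZG=147
def lead(env,a0,a1,step=20,speed=110,hub=HUB,r=55.,f_stop=25,log=None):
    n=max(1,int(np.ceil(abs(a1-a0)/step)))
    for a in np.linspace(a0,a1,n+1)[1:]:
        b=np.deg2rad(a)
        hit=env.move_l([hub[0]+r*np.cos(b),hub[1]+r*np.sin(b),ZG],speed=speed,f_stop=f_stop)
        s=env.get_state()
        if log is not None: log.append((a,*s['tcp_pos'][:2],*s['contact_force'][:2]))
        if hit: return a
    return None
E
python3 - <<'E'
from h import *
from workcell import env
env.move_l([513,-289.5,ZG],speed=120,f_stop=10)
env.grasp(40);s=env.get_state();print(s['t'],s['tcp_pos'],s['finger_gap'],s['finger_force'],s['contact_force'])
L=[];print(lead(env,-43,-43-120,log=L),env.get_state()['t'])
for l in L: print(np.round(l,1))
E
```

```text
14.15 [ 514.03665174 -290.28578593  147.56946285] 21.161542253842708 40.505890693020774 [ 2.15759817 -1.42724672  0.96430718]
None 16.0917
[-6.300e+01  4.979e+02 -3.022e+02 -3.000e-01 -3.000e+00]
[ -83.   479.4 -307.4   -1.9   -4. ]
[-103.   459.9 -305.9   -3.6   -4.5]
[-123.   441.7 -297.3   -5.    -2.4]
[-143.   427.9 -282.9   -2.6    1.1]
[-163.   420.3 -265.6    1.3    2.8]
```

```bash
python3 - <<'E'
from h import *
from workcell import env
L=[];print(lead(env,-163,-335,log=L),env.get_state()['t'])
print(np.round(L[-4:],1))
L=[];print(lead(env,-335,-380,step=5,speed=30,f_stop=14,log=L));s=env.get_state();print(s['t'],s['finger_gap'],s['finger_force'])
for l in L: print(np.round(l,1),np.rad2deg(np.arctan2(l[2]-HUB[1],l[1]-HUB[0])).round(1))
E
```

```text
None 18.9417
[[-2.777e+02  4.810e+02 -1.982e+02  1.800e+00 -2.300e+00]
 [-2.968e+02  4.981e+02 -2.034e+02  1.900e+00 -1.900e+00]
 [-3.159e+02  5.129e+02 -2.141e+02  2.400e+00 -5.000e-01]
 [-3.350e+02  5.235e+02 -2.293e+02  3.700e+00 -1.100e+00]]
-365.0
20.6917 21.175862520748172 40.96207547299855
[-340.   524.9 -232.5    3.3    1.7] 20.7
[-345.   526.4 -237.     4.     2. ] 15.8
[-350.   527.6 -241.7    3.8    1.7] 10.7
[-355.   528.4 -246.6    3.7    2.1] 5.5
[-360.   528.7 -249.5    5.4    6.3] 2.5
[-365.   528.8 -249.5    1.2    3.2] 2.5
```

```bash
python3 - <<'E'
from h import *
from workcell import env
p=env.get_state()['tcp_pos'];env.move_l([p[0],p[1]-1.5,ZG],speed=20);env.sleep(0.4)
s=env.get_state();print(s['t'],s['tcp_pos'],s['contact_force'])
L=[];r=lead(env,-357.5,-357.5+720,log=L);print(r)
env.sleep(0.5);s=env.get_state();print(s['t'],s['tcp_pos'],s['contact_force'],s['finger_gap'],s['finger_force'],np.rad2deg(np.arctan2(s['tcp_pos'][1]-HUB[1],s['tcp_pos'][0]-HUB[0])))
print(np.round(L[::6],1))
import cv2
j=env.get_image("scene");k=env.get_image("side")
T=lambda im,x,y:cv2.resize(im["color"][y:y+120,x:x+160],(400,300),interpolation=cv2.INTER_CUBIC)
cv2.imwrite("pics/z.png",np.hstack([T(j,180,130),T(k,220,170)]))
E
```

```text
21.3667 [ 528.65548455 -249.52350543  147.46028658] [2.98730744 3.61407622 8.56930607]
None
33.5833 [ 528.55533239 -248.65398196  147.4675071 ] [4.42512086 3.35981416 7.13607508] 20.55170322491404 41.28719429733678 3.4591018518588372
[[-337.5  523.3 -229.1    1.9    3.9]
 [-217.5  429.5 -220.1    1.2   -3.8]
 [ -97.5  466.2 -307.3    1.9   -1.7]
 [  22.5  523.3 -229.1    2.5    3.9]
 [ 142.5  429.5 -220.2    1.4   -3.9]
 [ 262.5  466.3 -307.3    2.6   -1.4]]
```

View pics/z.png

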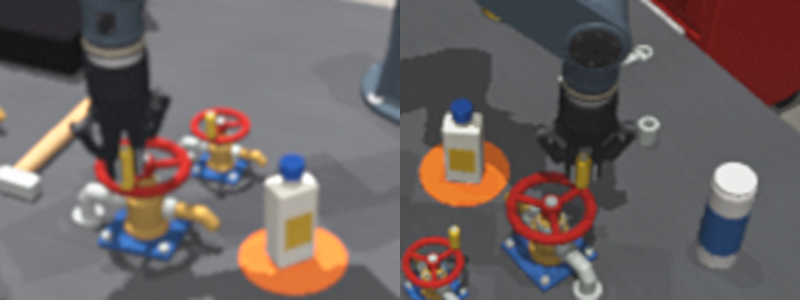

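The final view shows the handle held between the fingers on the wheel's +x side. The bottle is upright on the pad and the tools haven't moved.

```bash
python3 -c "
from workcell import env
print(env.job_done())"
```

```text
the job is handed in; nothing more can be done
None
```

I handed the job in at about 34 s: the bottle stands on the pad, the wheel was shut and reopened two turns (about 1° over by the arm's position), and the gripper still holds the handle at about 41 N; the judge's verdict was not shown.

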